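# Release the stage lock and slide the sherd to the window stop

## Task

Bring the sherd on the slide stage into the window light: press the stage's lock button fully down with the fingertips and, holding it down, push the carriage gently along its rods until it is home against the end stop at the window end. Then let the button spring up again so the carriage is locked there. Do not grasp, touch or lift the sherd, and leave the dish, the scale bar and the bottle where they are.

Things in the scene. Friction and masses are not known exactly. Their poses are not given: they have to be found in the camera images.
- stage: Fixed slide stage: aluminium base plate 160 x 250 mm, two steel rods, end blocks to 42 mm height and, at the window end, a stop block to 60 mm with two rubber buffers. Origin on the bench under the plate's centre; z up; y along the rods, -y to the window end (robot's right); x away from the robot, turned -0.15 to 0.55 rad anticlockwise from world x.
- carriage (a joint): Travel in m: 0 left end, 0.12 home on the stop at the window end (grows toward stage -y); starts at 0. Plate 150 (stage x) x 90 mm, top 51 mm above the bench; sherd on its far half, lock button on the half near the robot. Button up: pinned in a toothed rack (1 to 2 mm of play). Button down: slides with 1 to 2 N, no spring.
- lock_button (a joint): How far the lock button is pressed, m: 0 up (locked), 0.006 fully down on its stop. Sprung: about 4 N to start, 6.5 N fully down; comes up by itself. Its pin is clear of the rack below 4 mm; let up, it drops into the next of the rack's gaps, 12 mm apart, the last one at the end stop, where it comes fully up.
- button_top (a point): Centre of the lock button's top: ribbed black cap 28 (stage x) x 44 mm (stage y), 63 mm above the bench when up, pressed straight down; rides with the carriage. Before and behind it along the travel stand low thumb walls of the carriage, 50 mm apart, tops 61 mm above the bench: shut fingertips fit between them. Axes as the stage.
- specimen: Pottery sherd about 63 x 73 x 21 mm fastened on the carriage's cork pad, top about 75 mm above the bench, its centre 72 mm beyond the button's centre (stage +x). Origin at its underside.
- dish: Round glass petri dish, 60 mm wide, 13 mm high, loose on the bench just past one end of the stage; origin at the centre of its underside.
- scale: White and black photo scale bar, 18 x 108 x 10 mm, loose on the bench on the robot's side of the stage; origin at the centre of its underside, long axis y.
- solvent: Amber glass bottle with white cap, 61 mm wide, 122 mm high, loose and upright on the bench just past the other end of the stage (either end); origin at the centre of its underside.
- specimen_pad (a point): Centre of the top of the carriage's cork specimen pad, 53.5 mm above the bench, under the sherd, 33 mm from the stage's middle line on the side away from the robot; rides with the carriage.
Mind the look-alikes: they are no part of the job. Leave any pink look-alike of the solvent alone.

How it is judged:
By the outcome, as a careful person would: the job done as asked, in the order asked, and still so for the second after the job is handed in, with the robot touching nothing.
It also fails if it takes over 32 s, if anything falls off the work surface, if the arm or the gripper's body presses on something with over 40 N, if the wrist force passes 120 N, or if a joint passes its speed limit or range.

## Robot

A 6-joint arm with a two-finger parallel gripper is mounted at the origin on the work surface; the furniture and walls round the work are solid. World frame = base frame: x ahead of the robot, y to its left, z up, the work surface at z = 0. Lengths are in m, angles in rad, forces in N, time in s.
With the tool pointing down it reaches from about 0.3 to 0.875 m from the base axis. Payload 6.4 kg.
Tool frame: the origin (TCP) lies between the finger pads; the fingertips stand 11 mm ahead of it and the grasp point (between the pads) lies 8 mm behind it (ctrl.tcp_to_tips is the y of the fingertips in the tool frame, in m); y points along the fingers, x is the direction in which the jaws open and shut, and the axes are right-handed (so a half turn about y gives the same grasp; the last joint's range is limited). The gripper opens to 85 mm and grips with 20 to 120 N. Pads are 22 mm wide; open, the fingers measure 114 mm over their backs; the gripper's body (76 mm by 85 mm) begins 54 mm behind the grasp point. The pads swing forward as they close: fully open they stand 13 mm farther back than shut.
Start: joints at [1.062, 0.181, 1.607, -0, 1.354, -0.206], TCP at [0.171, 0.549, 0.213] pointing down, gripper open.
Joint ranges: [-2.99, 2.99], [-0.89, 2.07], [0.3, 2.58], [-1.14, 4.28], [0, 2.63], [-3.12, 3.12]. Speed limits (rad/s): [2.57, 2.57, 3.01, 3.14, 3.14, 3.14].

## Interface

Orientations are given as a unit quaternion [w, x, y, z].
In Python, from bench import ctrl gives the robot as it stands.
- The arm moves only by the tool apply_moves, never from a script. Its argument "plan" is text: rows parted by semicolons, each of 7 numbers parted by spaces: the shift along the tool's x, y, z each as a share of 0.05 m, from -1 to 1, then the turn, a rotation vector about the tool's x, y, z each as a share of 0.12 rad, from -1 to 1, then the opening, from 0 (shut) to 1 (fully open). In form: dx dy dz wx wy wz claw; .... A call has exactly 5 rows; each row shifts and turns the commanded pose from where the row before left it, along the tool's axes as they then stand; what a row does not reach is not made up. A row lasts 1/10 s, in which the tool goes at most 50 mm and 8.59 degrees, less where a joint would pass 70% of its speed; a pose out of reach is approached as far as the arm can. A call with a number of a shift or a turn outside -1 to 1 is refused whole. A call with a gripper value outside its range is refused whole. The fingers move at their own pace and stop on an object; the grip force is fixed at half the most. Time passes only in rows, so rows that do not move let the fingers close, or fill a call up. It gives the time, the measured TCP pose, the force and the opening at its end, in the units of the state.
- ctrl.get_obs(): the state, without advancing time (a new reading comes with each control period).
- ctrl.camera(name): name is "side" or "top"; returns the picture (384x512x3 uint8, red, green, blue); there is no depth.
- ctrl.get_calibration(name): a dict with "intrinsics" (3x3 intrinsics, pixels), "R" (3x3) and "t" (3): a world point X has camera coordinates R X + t. Camera axes: x right, y down, z forward; pixel columns grow to the right and rows downward; lengths in m; the calibration is good to about 2 mm. A picture is of the moment at which its call begins. get_calibration takes no time and is no camera call.
- ctrl.hand_in(): hands the job in, once; it reports no verdict.
Trained networks look in the newest picture that a camera, given by its name, has taken for a name from the list of things; names that differ only in an ending like _2 or _b are one class to them, and where a whole thing is asked for, a point or a joint stands for the part that bears it (a point fixed in the world has none). Each returns a list of dicts, best first, with "score" (0 to 1); they miss things now and then, are a little off and sometimes report something else, mostly with a low value. They report only what shows in the picture. A call takes as long as a camera call. They do not tell look-alikes from the thing itself.
- ctrl.recognise(camera, target): "point" ([x, y, z] in m, in world coordinates, good to about 4 mm: the middle of the surface that is visible of it).
The state is a dict: "time_s": time; "q": joint angles; "dq": joint speeds; "joint_efforts": joint torques, N m; "eef_pos": TCP position; "eef_rot": TCP orientation; "wrist_force": force on the tool from outside, world axes, zero at the start; "torque": the same for the moment, N m; "opening": opening from 0.0 (shut) to 1.0 (fully open).
Only numpy, scipy, OpenCV 4.12 (cv2) and the standard library are available. Lean on these libraries where they do the work, as an engineer would, in place of code of your own. Each camera call takes 0.05 s, during which the arm holds its last target.

## Working session

There is one attempt and no reset: what is moved stays moved. The work goes in short steps, Python scripts to look and compute and a tool call to move; the robot and the scene stay as the last step left them, time stands still between calls to the robot, and variables do not carry over. Pictures are saved under pics/ and viewed, and the job is handed in when it is done.

Besides the shell and the picture viewer there is one more tool, called after "Request:" by a JSON object that holds its "fn" and its "kwargs". apply_moves: Moves the arm, as the interface text tells. Shift numbers are shares of 0.05 m and turn numbers shares of 0.12 rad, none past 1 either way. Its arguments: {"type":"object","properties":{"plan":{"type":"string"}},"required":["plan"]}

```bash
mkdir -p pics; ls
python3 - <<'E'
from bench import ctrl
import cv2,numpy as np
o=ctrl.get_obs()
print({k:np.round(v,4).tolist() for k,v in o.items()}, ctrl.tcp_to_tips)
for n in("top","side"):
    im=ctrl.camera(n); cv2.imwrite(f"pics/{n}0.png",im[:,:,::-1])
    for t in ("button_top","lock_button","carriage","stage","specimen","solvent","dish","scale"):
        r=ctrl.recognise(n,t)
        print(n,t,[(np.round(d["point"],4).tolist(),round(d["score"],2)) for d in r[:3]])
    c=ctrl.get_calibration(n);print(np.round(c["intrinsics"],1).tolist(),np.round(c["R"],3).tolist(),np.round(c["t"],3).tolist())
print(ctrl.get_obs()["time_s"])
E
```

```text
pics
{'time_s': 0.0, 'q': [1.0617, 0.1816, 1.608, 0.0, 1.3538, -0.2063], 'dq': [0.0023, -0.0, 0.0, -0.0013, -0.0004, -0.0008], 'joint_efforts': [-0.0036, -44.4877, -35.1331, -0.0007, 0.0093, 0.0], 'eef_pos': [0.1711, 0.5483, 0.2126], 'eef_rot': [-0.5694, 0.5699, 0.4183, -0.4195], 'wrist_force': [-0.2479, 0.3304, -0.7352], 'torque': [0.0391, -0.0125, 0.0432], 'opening': 1.0042} 0.011
top button_top [([0.4546, -0.0087, 0.0552], 0.62)]
top lock_button [([0.4532, -0.0091, 0.0642], 0.51)]
top carriage [([0.4933, -0.0019, 0.0564], 0.76), ([0.3968, -0.1118, 0.0082], 0.69)]
top stage [([0.5025, -0.0649, 0.0456], 0.91)]
top specimen [([0.5212, 0.0035, 0.0691], 0.63)]
top solvent [([0.5451, -0.2188, 0.0797], 0.85), ([0.4152, -0.2546, 0.0843], 0.72), ([0.3063, -0.1606, 0.0832], 0.64)]
top dish [([0.4628, 0.1178, 0.0017], 0.57)]
top scale [([0.3946, -0.1148, 0.0107], 0.62), ([0.5219, -0.0027, 0.0724], 0.17)]
[[366.9, 0.0, 249.1], [0.0, 366.9, 193.8], [0.0, 0.0, 1.0]] [[0.019, -1.0, 0.003], [-0.989, -0.019, -0.148], [0.148, 0.0, -0.989]] [-0.041, 0.492, 0.868]
side button_top [([0.4563, -0.0006, 0.0612], 0.47), ([0.4987, 0.0089, 0.0521], 0.28)]
side lock_button [([0.4597, -0.003, 0.0627], 0.67), ([0.3985, -0.1037, 0.006], 0.49)]
side carriage [([0.5007, 0.0077, 0.0541], 0.67)]
side stage [([0.5052, -0.0318, 0.0367], 0.71), ([0.5618, -0.2092, 0.0792], 0.66)]
side specimen [([0.5212, 0.0086, 0.0693], 0.71)]
side solvent [([0.5598, -0.2105, 0.0774], 0.72), ([0.3087, -0.1455, 0.0744], 0.66), ([0.4209, -0.2502, 0.0681], 0.59)]
side dish [([0.4595, 0.1073, 0.003], 0.93)]
side scale [([0.4011, -0.1076, 0.0056], 0.77), ([0.4552, -0.0084, 0.0611], 0.37)]
[[364.0, 0.0, 254.9], [0.0, 364.0, 189.1], [0.0, 0.0, 1.0]] [[-0.985, 0.173, 0.01], [0.141, 0.832, -0.537], [-0.101, -0.528, -0.843]] [0.495, -0.011, 1.007]
0.9
```

Run:
```python
import cv2
a=cv2.imread("pics/top0.png")
cv2.imwrite("pics/top0b.png",cv2.resize(a[130:330,150:400],None,fx=3.0,fy=3.0,interpolation=cv2.INTER_CUBIC))
```

```text
(no output)
```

View pics/top0.png

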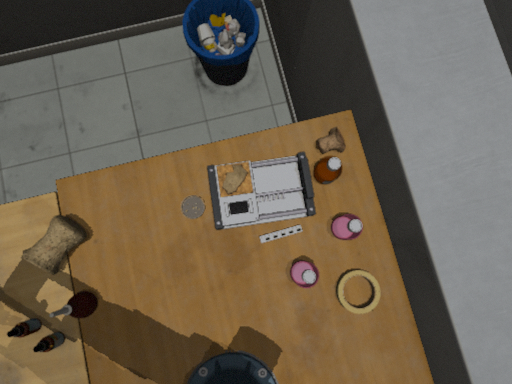

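View pics/side0.png

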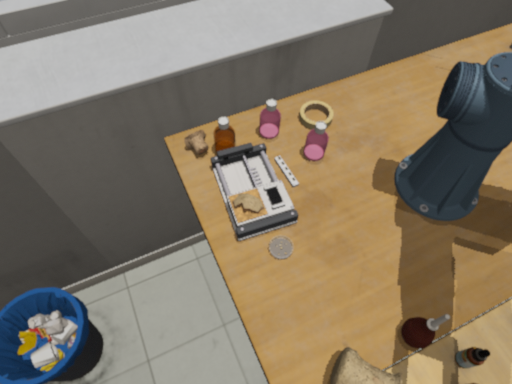

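View pics/top0b.png

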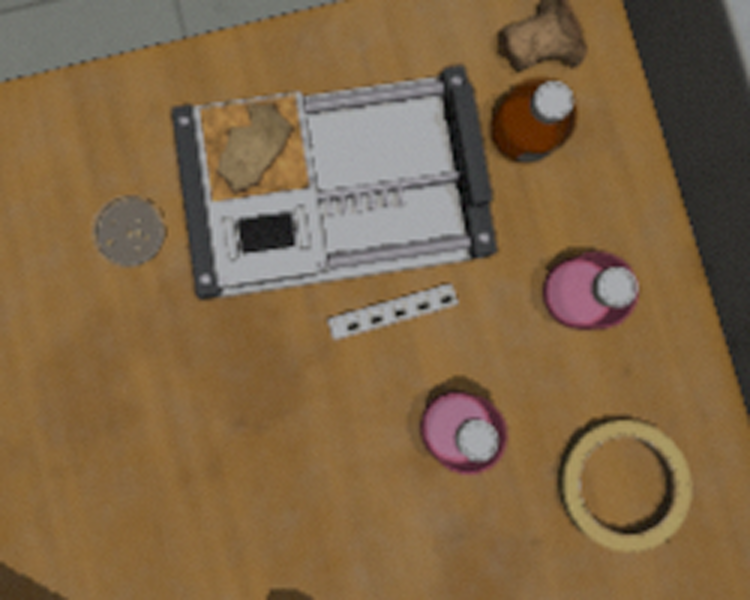

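The top view shows the stage with its carriage at the left, the black button near px (239,207), and the stop block at the right around (305,187). The amber bottle stands past the window end, the dish past the left end, and the pink bottles are decoys. I'll work out the stage axes and the button position next.

```bash
cat > h.py <<'E'
from bench import ctrl
import numpy as np,cv2
def ray(n,px,z):
    c=ctrl.get_calibration(n);K,R,t=map(np.array,(c["intrinsics"],c["R"],c["t"]))
    d=R.T@np.linalg.inv(K)@np.array([px[0],px[1],1.]);o=-R.T@t
    return o+d*(z-o[2])/d[2]
def proj(n,X):
    c=ctrl.get_calibration(n);K,R,t=map(np.array,(c["intrinsics"],c["R"],c["t"]))
    p=K@(R@np.array(X)+t);return p[:2]/p[2]
E
python3 - <<'E'
from h import *
P=lambda x,y,z:ray("top",(150+x/3-.33,130+y/3-.33),z)
s=[P(183,119,.042),P(206,281,.042),P(456,78,.042),P(485,238,.042)]
for p in s:print(np.round(p,4))
for a,b in((0,1),(2,3),(0,2),(1,3)):
    d=s[a]-s[b];print(a,b,np.linalg.norm(d).round(4),np.arctan2(d[1],d[0]).round(3))
print("mid",np.mean(s,0))
# dark blob button
for n,c0 in(("top",(239,207)),("side",(275,198))):
    im=cv2.imread(f"pics/{n}0.png");g=im.max(2)
    x,y=c0;sub=(g[y-14:y+15,x-14:x+15]<70).astype(np.uint8)
    nb,l,st,ce=cv2.connectedComponentsWithStats(sub)
    k=l[14,14];print(n,st[k],ce[k]+[x-14,y-14],ray(n,ce[k]+[x-14,y-14],.063), cv2.minAreaRect(np.argwhere(l==k)[:,::-1].astype(np.float32)))
E
```

```text
[0.5511 0.065  0.042 ]
[0.418  0.0418 0.042 ]
[ 0.5904 -0.1605  0.042 ]
[ 0.4573 -0.1838  0.042 ]
0 1 0.1352 0.173
2 3 0.1351 0.173
0 2 0.2288 1.743
1 3 0.2289 1.743
mid [ 0.50419548 -0.0593639   0.042     ]
top [  4   8  19  13 197] [238.37563452 207.16751269] [ 0.45594161 -0.00643088  0.063     ] ((13.338461875915527, 14.207693099975586), (10.915056228637695, 17.985036849975586), 82.87498474121094)
side [  6   4  14  16 146] [273.69863014 195.39726027] [ 0.45476696 -0.00337865  0.063     ] ((12.724138259887695, 11.310344696044922), (15.227017402648926, 9.656157493591309), 68.19859313964844)
```

Run:
```python
import cv2
a=cv2.imread("pics/side0.png")
cv2.imwrite("pics/side0b.png",cv2.resize(a[130:260,190:320],None,fx=4.5,fy=4.5,interpolation=cv2.INTER_CUBIC))
```

```text
(no output)
```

View pics/side0b.png

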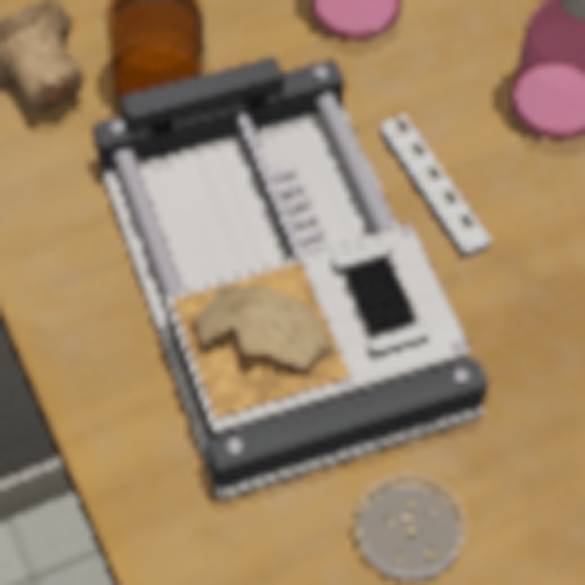

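```bash
cat >> h.py <<'E'
from scipy.spatial.transform import Rotation as Ro
YAW=0.172; MID=np.array([.5042,-.0594])
EX=np.array([np.cos(YAW),np.sin(YAW),0]);EY=np.array([-np.sin(YAW),np.cos(YAW),0])
def stage(x,y,z): return np.r_[MID,0]+EX*x+EY*y+[0,0,z]
def tgt_R():
    # tool y down; tool x along +-stage y or so
    R=[]
    for a in (EY,-EY,EX,-EX):
        y=np.array([0,0,-1.]);R.append(np.c_[a,y,np.cross(a,y)])
    return R
def plan(target,k=0):
    o=ctrl.get_obs();q=o["eef_rot"];R=Ro.from_quat([q[1],q[2],q[3],q[0]]).as_matrix()
    p=np.array(o["eef_pos"])
    print("t",o["time_s"],"pos",np.round(p,4),"q",np.round(o["q"],3),"F",np.round(o["wrist_force"],1),"op",round(float(o["opening"]),3))
    d=p-np.r_[MID,0];print("stage xy",np.round([d@EX,d@EY],4),"tool axes in stage",np.round(np.c_[EX,EY,[0,0,1]].T@R,3).tolist())
    print("shift tool (units .05):",np.round(R.T@(np.array(target)-p)/.05,3))
    rv=Ro.from_matrix(R.T@tgt_R()[k]).as_rotvec();print("turn units .12:",np.round(rv/.12,3))
E
python3 - <<'E'
from h import *
for k in range(4):plan(stage(-.039,.0605,.12+.011),k)
E
```

```text
t 0.9 pos [0.1714 0.5489 0.2135] q [ 1.062  0.181  1.607 -0.     1.354 -0.206] F [0.4 0.  0.2] op 1.001
stage xy [-0.2237  0.6562] tool axes in stage [[0.457, 0.0, -0.889], [0.889, 0.0, 0.457], [0.0, -1.0, -0.0]]
shift tool (units .05): [-8.908  1.65  -8.733]
turn units .12: [ 0.    -3.956  0.   ]
t 0.9 pos [0.1714 0.5489 0.2135] q [ 1.062  0.181  1.607 -0.     1.354 -0.206] F [0.4 0.  0.2] op 1.001
stage xy [-0.2237  0.6562] tool axes in stage [[0.457, 0.0, -0.889], [0.889, 0.0, 0.457], [0.0, -1.0, -0.0]]
shift tool (units .05): [-8.908  1.65  -8.733]
turn units .12: [-0.    22.224  0.   ]
t 0.9 pos [0.1714 0.5489 0.2135] q [ 1.062  0.181  1.607 -0.     1.354 -0.206] F [0.4 0.  0.2] op 1.001
stage xy [-0.2237  0.6562] tool axes in stage [[0.457, 0.0, -0.889], [0.889, 0.0, 0.457], [0.0, -1.0, -0.0]]
shift tool (units .05): [-8.908  1.65  -8.733]
turn units .12: [0.    9.134 0.   ]
t 0.9 pos [0.1714 0.5489 0.2135] q [ 1.062  0.181  1.607 -0.     1.354 -0.206] F [0.4 0.  0.2] op 1.001
stage xy [-0.2237  0.6562] tool axes in stage [[0.457, 0.0, -0.889], [0.889, 0.0, 0.457], [0.0, -1.0, -0.0]]
shift tool (units .05): [-8.908  1.65  -8.733]
turn units .12: [  0.    -17.046  -0.   ]
```

Request:
{"fn": "apply_moves", "kwargs": {"plan": "-0.6 0 -0.6 0 -0.8 0 0; -0.6 0 -0.6 0 -0.8 0 0; -0.6 0 -0.6 0 -0.8 0 0; -0.6 0 -0.6 0 -0.8 0 0; -0.6 0 -0.6 0 -0.75 0 0"}}

```text
time_s: 1.4
eef_pos: [0.3033, 0.3834, 0.2137]
eef_rot: [-0.454, 0.454, 0.542, -0.542]
wrist_force: [1.0, 0.8, -0.9]
opening: 0.145
```

Run:
```python
from h import *
plan(stage(-.039,.0605,.13+.011),0)
```

```text
t 1.4 pos [0.3033 0.3834 0.2137] q [ 0.658 -0.016  1.818  0.     1.339 -1.088] F [ 1.   0.8 -0.9] op 0.145
stage xy [-0.1222  0.4706] tool axes in stage [[-0.004, 0.0, -1.0], [1.0, 0.0, -0.004], [0.0, -1.0, -0.0]]
shift tool (units .05): [-8.209  1.453 -1.632]
turn units .12: [0.004 0.031 0.002]
```

Request:
{"fn": "apply_moves", "kwargs": {"plan": "-0.85 0 -0.16 0 0 0 0; -0.85 0 -0.16 0 0 0 0; -0.85 0 -0.16 0 0 0 0; -0.85 0 -0.16 0 0 0 0; -0.85 0 -0.16 0 0 0 0"}}

```text
time_s: 1.9
eef_pos: [0.3787, 0.1805, 0.2138]
eef_rot: [-0.455, 0.456, 0.541, -0.541]
wrist_force: [1.1, 0.6, 0.2]
opening: 0.0
```

Request:
{"fn": "apply_moves", "kwargs": {"plan": "-0.75 0 -0.16 0 0 0 0; -0.75 0.3 -0.16 0 0 0 0; -0.75 0.3 -0.16 0 0 0 0; -0.5 0.3 -0.16 0 0 0 0; 0 0.3 0 0 0 0 0"}}

```text
time_s: 2.4
eef_pos: [0.435, 0.0492, 0.1534]
eef_rot: [-0.456, 0.457, 0.54, -0.54]
wrist_force: [-0.4, -0.1, -0.8]
opening: 0.001
```

Run:
```python
from h import *
plan(stage(-.039,.0605,.08+.011),0)
```

```text
t 2.4 pos [0.435  0.0492 0.1534] q [-1.590e-01 -7.100e-02  1.999e+00 -1.000e-03  1.211e+00 -1.897e+00] F [-0.4 -0.1 -0.8] op 0.001
stage xy [-0.0496  0.1188] tool axes in stage [[0.005, 0.002, -1.0], [1.0, -0.001, 0.005], [-0.001, -1.0, -0.002]]
shift tool (units .05): [-1.164  1.25  -0.216]
turn units .12: [ 0.013 -0.039 -0.011]
```

Request:
{"fn": "apply_moves", "kwargs": {"plan": "-0.5 0.2 -0.1 0 -0.04 0 0; -0.5 0.2 -0.1 0 0 0 0; -0.16 0.3 -0.02 0 0 0 0; 0 0.2 0 0 0 0 0; 0 0 0 0 0 0 0"}}

```text
time_s: 2.9
eef_pos: [0.4528, -0.0026, 0.107]
eef_rot: [0.455, -0.453, -0.541, 0.542]
wrist_force: [0.2, 0.1, 0.0]
opening: -0.003
```

Run:
```python
from h import *
plan(stage(-.039,.0605,.068+.011),0)
for n in("top","side"):
    im=ctrl.camera(n)[:,:,::-1]; o=ctrl.get_obs()
    u=proj(n,stage(-.039,.0605,.063)).astype(int);print(n,u)
    cv2.imwrite(f"pics/{n}1.png",cv2.resize(im[u[1]-60:u[1]+60,u[0]-60:u[0]+60],None,fx=5,fy=5,interpolation=cv2.INTER_CUBIC))
```

```text
t 2.9 pos [ 0.4528 -0.0026  0.107 ] q [-0.269  0.039  1.998  0.     1.108 -2.016] F [0.2 0.1 0. ] op -0.003
stage xy [-0.041   0.0647] tool axes in stage [[-0.003, -0.003, -1.0], [1.0, 0.002, -0.003], [0.002, -1.0, 0.003]]
shift tool (units .05): [-0.086  0.561 -0.041]
turn units .12: [-0.025  0.029  0.014]
top [238 207]
side [273 194]
```

View pics/top1.png

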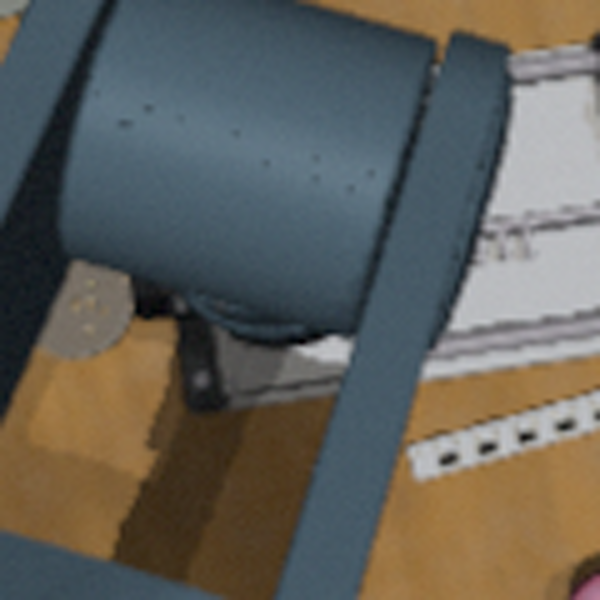

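View pics/side1.png

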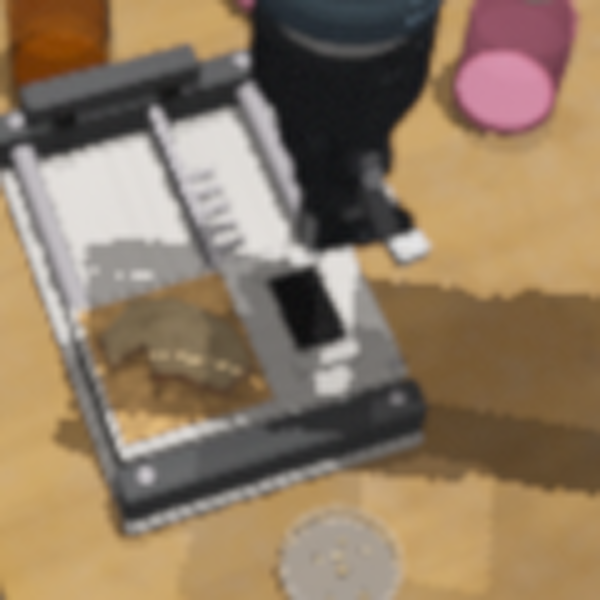

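Run:
```python
from h import *
o=ctrl.get_obs();p=np.array(o["eef_pos"])
u0=np.array([273,194])-60
for dz in(-.011,.008,.06):
  for a in(-.0145,0,.0145):
    print(dz,a,np.round((proj("side",p+EY*a-[0,0,-dz])-u0)*5))
```

```text
-0.011 -0.0145 [299. 247.]
-0.011 0 [309. 271.]
-0.011 0.0145 [321. 295.]
0.008 -0.0145 [301. 225.]
0.008 0 [312. 249.]
0.008 0.0145 [323. 274.]
0.06 -0.0145 [307. 161.]
0.06 0 [318. 186.]
0.06 0.0145 [330. 211.]
```

Run:
```python
from h import *
im=ctrl.camera("side")[:,:,::-1]
a=im[165:220,250:305];cv2.imwrite("pics/side2.png",cv2.resize(np.clip(a.astype(float)*1.5,0,255).astype(np.uint8),None,fx=10.5,fy=10.5,interpolation=cv2.INTER_NEAREST))
```

```text
(no output)
```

View pics/side2.png

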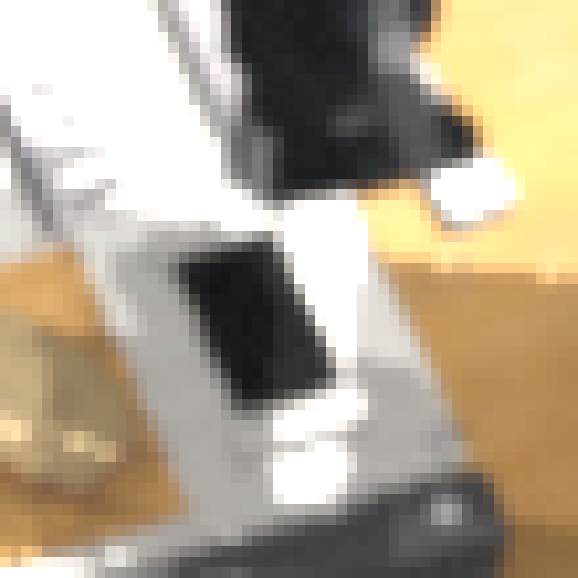

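Run:
```python
from h import *
plan(stage(-.039,.0605,.068+.011),0)
p=np.array(ctrl.get_obs()["eef_pos"])
for n in("side","top"):
    im=ctrl.camera(n)[:,:,::-1].copy()
    cv2.imwrite(f"pics/{n}3raw.png",im)
    u=proj(n,p).astype(int);x0=max(u[0]-65,0);y0=max(u[1]-100,0)
    b=cv2.resize(np.clip(im[y0:y0+150,x0:x0+150]*1.4,0,255).astype(np.uint8),None,fx=4,fy=4,interpolation=cv2.INTER_CUBIC)
    for dz in(-.011,.008,.062,.12,.18):
        q=((proj(n,p+[0,0,dz])-[x0,y0]+.5)*4).astype(int);cv2.circle(b,tuple(map(int,q)),4,(0,0,255),-1)
    cv2.imwrite(f"pics/{n}3.png",b)
```

```text
t 3.05 pos [ 0.4543 -0.0026  0.109 ] q [-0.268  0.036  1.996  0.     1.109 -2.016] F [0.5 1.  0.5] op 0.002
stage xy [-0.0394  0.0645] tool axes in stage [[-0.005, 0.001, -1.0], [1.0, -0.0, -0.005], [-0.0, -1.0, -0.001]]
shift tool (units .05): [-0.081  0.6   -0.008]
turn units .12: [ 0.004  0.041 -0.001]
```

View pics/side3.png

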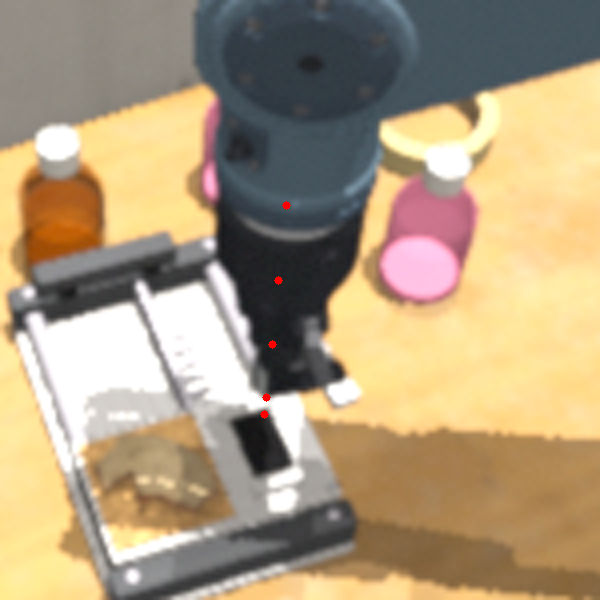

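View pics/side3raw.png

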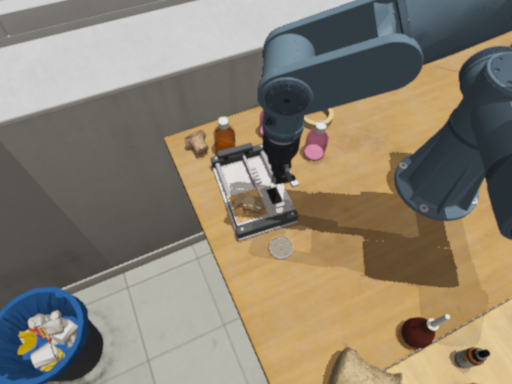

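Run:
```python
from h import *
a=cv2.imread("pics/side0.png");b=cv2.imread("pics/side3raw.png")
x0,y0,w,h=245,155,60,60
A,B=[cv2.resize(i[y0:y0+h,x0:x0+w],None,fx=6.5,fy=6.5,interpolation=cv2.INTER_NEAREST) for i in(a,b)]
p=np.array(ctrl.get_obs()["eef_pos"])
for s in(-1,1):
  for dz in(-.011,.03):
   for t in (-.011,.011):
    q=(proj("side",p+EY*.0145*s+EX*t+[0,0,dz])-[x0,y0]+.5)*6.5
    cv2.circle(B,tuple(map(int,q)),3,(0,0,255) if dz<0 else (0,255,0),-1)
cv2.imwrite("pics/cmp.png",np.hstack([A,B]))
```

```text
(no output)
```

View pics/cmp.png

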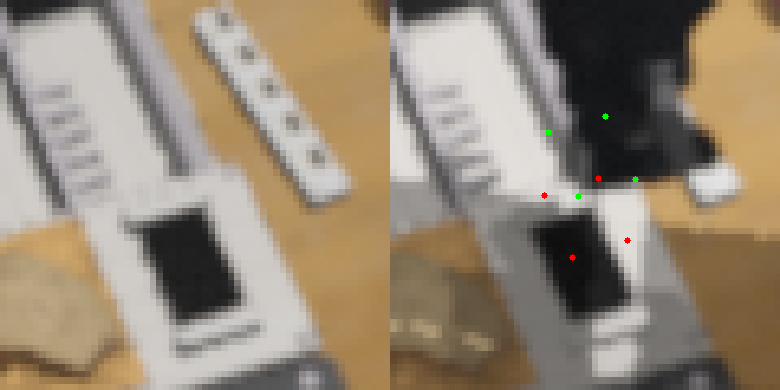

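View pics/top3.png

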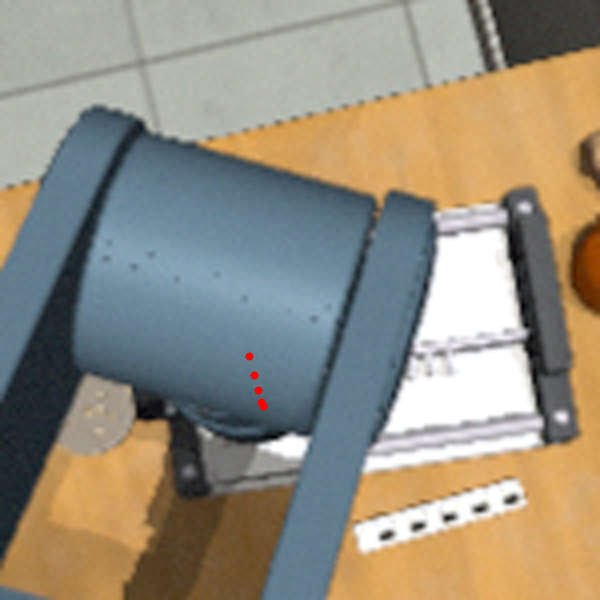

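Request:
{"fn": "apply_moves", "kwargs": {"plan": "-0.08 0.1 0 0 0.04 0 0; 0 0.1 0 0 0 0 0; 0 0.1 0 0 0 0 0; 0 0 0 0 0 0 0; 0 0 0 0 0 0 0"}}

```text
time_s: 3.65
eef_pos: [0.4546, -0.007, 0.0932]
eef_rot: [0.456, -0.455, -0.541, 0.541]
wrist_force: [0.8, 0.9, -0.7]
opening: -0.003
```

Run:
```python
from h import *
plan(stage(-.039,.0605,.068+.011),0)
o=ctrl.get_obs();p=np.array(o["eef_pos"])
print("base",proj("side",[0,0,0]),proj("top",[0,0,0]),proj("top",[0,0,.1]))
c=ctrl.get_calibration("side");print(-np.array(c["R"]).T@c["t"])
im=ctrl.camera("side")[:,:,::-1].copy();cv2.imwrite("pics/side4raw.png",im)
x0,y0,w,h=230,130,80,80
A,B=[cv2.resize(i[y0:y0+h,x0:x0+w],None,fx=5,fy=5,interpolation=cv2.INTER_NEAREST) for i in(cv2.imread("pics/side3raw.png"),im)]
cv2.imwrite("pics/cmp2.png",np.hstack([A,B]))
```

```text
t 3.65 pos [ 0.4546 -0.007   0.0932] q [-0.277  0.064  2.004  0.     1.074 -2.019] F [ 0.8  0.9 -0.7] op -0.003
stage xy [-0.0399  0.0601] tool axes in stage [[0.001, -0.001, -1.0], [1.0, 0.0, 0.001], [0.0, -1.0, 0.001]]
shift tool (units .05): [ 0.008  0.284 -0.017]
turn units .12: [-0.005 -0.007  0.003]
base [433.75513209 184.93518882] [231.81217603 401.61257546] [229.71396071 421.25885107]
[0.59069611 0.4552728  0.83838292]
```

View pics/cmp2.png

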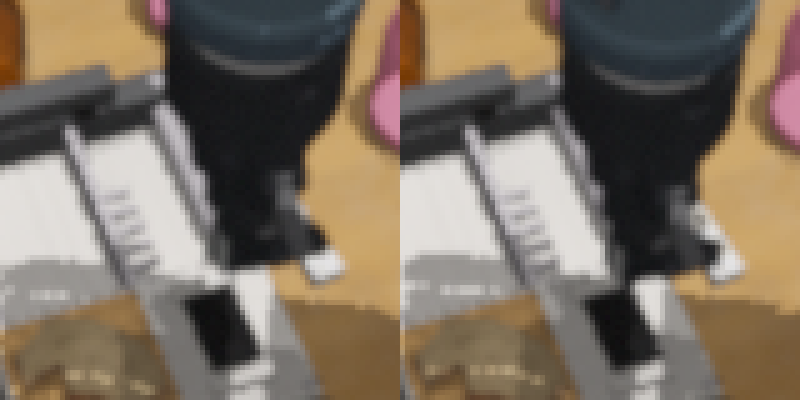

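Run:
```python
from h import *
for u in((282,185),(275,186),(290,184),(292,182)):
  for z in(.082,.1,.12):
    d=ray("side",u,z)-np.r_[MID,0];print(u,z,np.round([d@EX,d@EY],4))
im=cv2.imread("pics/side4raw.png")[145:200,255:310].astype(float)
cv2.imwrite("pics/g.png",cv2.resize(np.clip((im/255)**.45*255,0,255).astype(np.uint8),None,fx=11,fy=11,interpolation=cv2.INTER_CUBIC))
```

```text
(282, 185) 0.082 [-0.0644  0.0528]
(282, 185) 0.1 [-0.0588  0.0633]
(282, 185) 0.12 [-0.0525  0.0749]
(275, 186) 0.082 [-0.0469  0.0498]
(275, 186) 0.1 [-0.0417  0.0603]
(275, 186) 0.12 [-0.0359  0.072 ]
(290, 184) 0.082 [-0.0843  0.0567]
(290, 184) 0.1 [-0.0782  0.0671]
(290, 184) 0.12 [-0.0714  0.0786]
(292, 182) 0.082 [-0.0914  0.0528]
(292, 182) 0.1 [-0.0851  0.0633]
(292, 182) 0.12 [-0.0781  0.0749]
```

View pics/g.png

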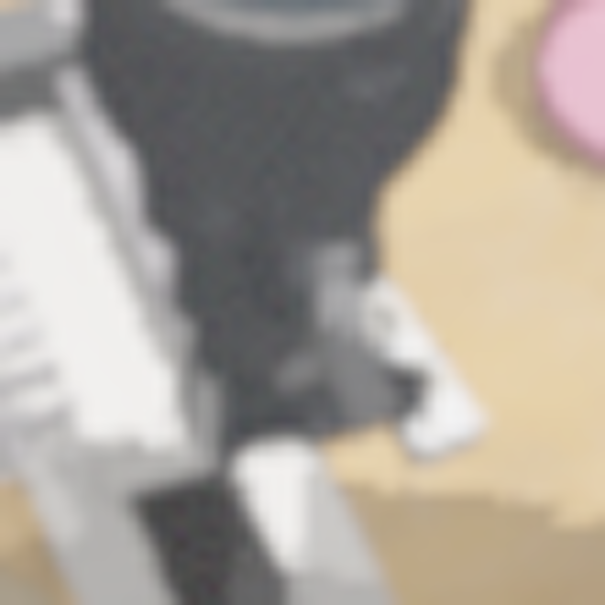

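Request:
{"fn": "apply_moves", "kwargs": {"plan": "0 0 0 0 0 0 1; 0 0 0 0 0 0 1; 0 0 0 0 0 0 1; 0 0 0 0 0 0 1; 0 0 0 0 0 0 1"}}

```text
time_s: 4.2
eef_pos: [0.4549, -0.0071, 0.0935]
eef_rot: [-0.455, 0.455, 0.541, -0.541]
wrist_force: [-0.2, -0.7, 0.1]
opening: 0.846
```

Run:
```python
from h import *
plan(stage(-.039,.0605,.068+.011),0)
im=ctrl.camera("side")[:,:,::-1].copy();cv2.imwrite("pics/side5raw.png",im)
x0,y0,w,h=235,135,80,80
A,B=[cv2.resize(np.clip((i[y0:y0+h,x0:x0+w]/255.)**.6*255,0,255).astype(np.uint8),None,fx=5,fy=5,interpolation=cv2.INTER_CUBIC) for i in(cv2.imread("pics/side4raw.png"),im)]
cv2.imwrite("pics/cmp3.png",np.hstack([A,B]))
```

```text
t 4.2 pos [ 0.4549 -0.0071  0.0935] q [-0.278  0.064  2.004 -0.     1.074 -2.019] F [-0.2 -0.7  0.1] op 0.846
stage xy [-0.0396  0.06  ] tool axes in stage [[0.001, 0.0, -1.0], [1.0, -0.0, 0.001], [-0.0, -1.0, -0.0]]
shift tool (units .05): [ 0.011  0.291 -0.012]
turn units .12: [ 0.001 -0.007 -0.   ]
```

View pics/cmp3.png

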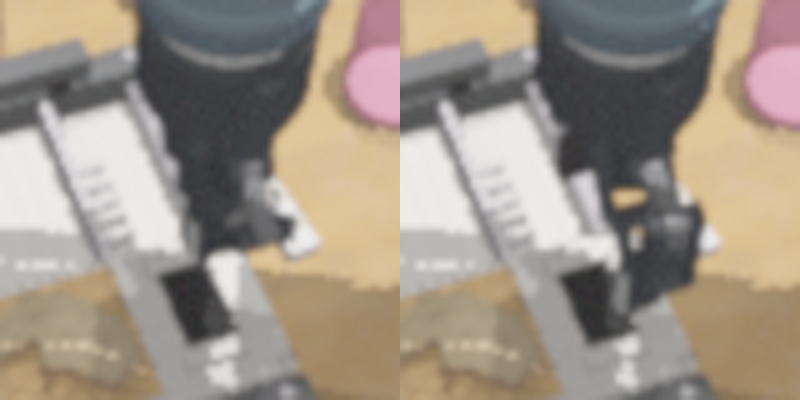

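Run:
```python
from h import *
for y in(.096,.103,.11): print(y,proj("side",stage(-.04,y,.094)))
for z in (.094,.11,.13):
  for u in ((280,197),(287,196),(294,192)):
    d=ray("side",u,z)-np.r_[MID,0];print(u,z,np.round([d@EX,d@EY],4))
```

```text
0.096 [279.68898181 199.41102169]
0.103 [280.78893703 201.79888044]
0.11 [281.8978848  204.20626087]
(280, 197) 0.094 [-0.0432  0.09  ]
(287, 196) 0.094 [-0.0601  0.093 ]
(294, 192) 0.094 [-0.0804  0.0882]
(280, 197) 0.11 [-0.0386  0.0987]
(287, 196) 0.11 [-0.0551  0.1016]
(294, 192) 0.11 [-0.0749  0.0969]
(280, 197) 0.13 [-0.0327  0.1095]
(287, 196) 0.13 [-0.0488  0.1123]
(294, 192) 0.13 [-0.0681  0.1077]
```

Run:
```python
from h import *
im=ctrl.camera("side")[:,:,::-1].copy()
x0,y0,w,h=258,155,50,50
B=cv2.resize(np.clip((im[y0:y0+h,x0:x0+w]/255.)**.5*255,0,255).astype(np.uint8),None,fx=12,fy=12,interpolation=cv2.INTER_NEAREST)
cv2.imwrite("pics/g2.png",B)
```

```text
(no output)
```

View pics/g2.png

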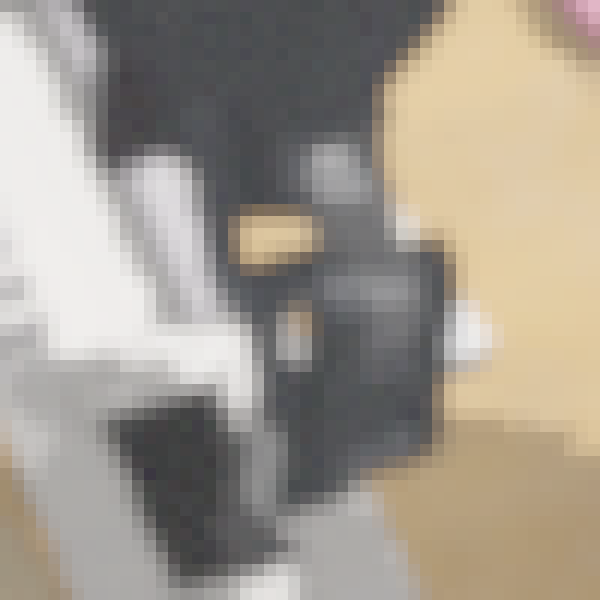

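Run:
```python
from h import *
p=np.array(ctrl.get_obs()["eef_pos"])
im=ctrl.camera("top")[:,:,::-1].copy();cv2.imwrite("pics/top5raw.png",im)
x0,y0,w,h=190,150,100,100
B=cv2.resize(np.clip((im[y0:y0+h,x0:x0+w]/255.)**.6*255,0,255).astype(np.uint8),None,fx=6,fy=6,interpolation=cv2.INTER_CUBIC)
for dz in(0,.06,.12,.18,.24,.3):
  for a in(-.05,0,.05):
    q=(proj("top",p+[0,0,dz]+EY*a)-[x0,y0]+.5)*6;cv2.circle(B,tuple(map(int,q)),3,(0,0,255-700*dz) if a else (0,255,0),-1)
cv2.imwrite("pics/top5.png",B)
```

View pics/top5.png

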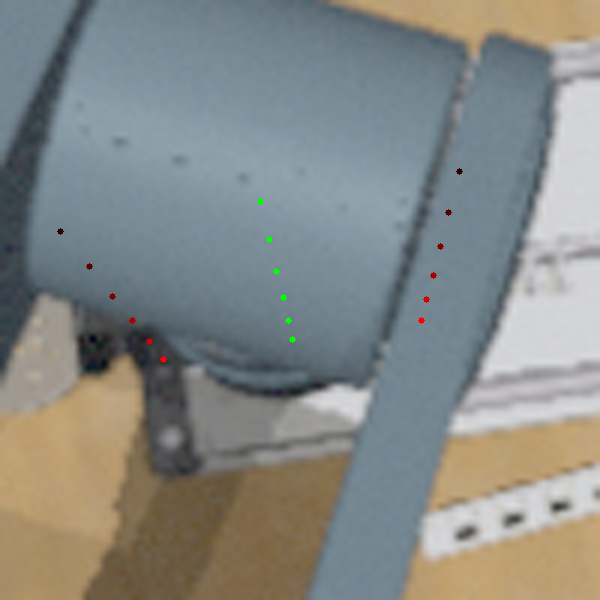

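Request:
{"fn": "apply_moves", "kwargs": {"plan": "0 0 0 0 0 0 0; 0 0 0 0 0 0 0; 0 0 0 0 0 0 0; 0 0 0 0 0 0 0; 0 0 0 0 0 0 0"}}

```text
time_s: 4.85
eef_pos: [0.4549, -0.0071, 0.0935]
eef_rot: [0.455, -0.455, -0.541, 0.541]
wrist_force: [-0.3, -0.4, -1.3]
opening: 0.145
```

Request:
{"fn": "apply_moves", "kwargs": {"plan": "0 0 0 0 0 0 0; 0 0.1 0 0 0 0 0; 0 0.1 0 0 0 0 0; 0 0.08 0 0 0 0 0; 0 0 0 0 0 0 0"}}

```text
time_s: 5.35
eef_pos: [0.4542, -0.0069, 0.0786]
eef_rot: [0.456, -0.455, -0.541, 0.541]
wrist_force: [0.2, -0.8, -0.1]
opening: 0.0
```

Run:
```python
from h import *
plan(stage(-.039,.0605,.057+.011),0)
im=ctrl.camera("side")[:,:,::-1].copy()
x0,y0,w,h=258,155,50,50
B=cv2.resize(np.clip((im[y0:y0+h,x0:x0+w]/255.)**.5*255,0,255).astype(np.uint8),None,fx=12,fy=12,interpolation=cv2.INTER_NEAREST)
cv2.imwrite("pics/g3.png",B)
```

```text
t 5.35 pos [ 0.4542 -0.0069  0.0786] q [-0.277  0.089  2.013 -0.     1.041 -2.019] F [ 0.2 -0.8 -0.1] op 0.0
stage xy [-0.0403  0.0603] tool axes in stage [[0.001, -0.002, -1.0], [1.0, 0.001, 0.001], [0.001, -1.0, 0.002]]
shift tool (units .05): [ 0.003  0.212 -0.026]
turn units .12: [-0.013 -0.006  0.006]
```

View pics/g3.png

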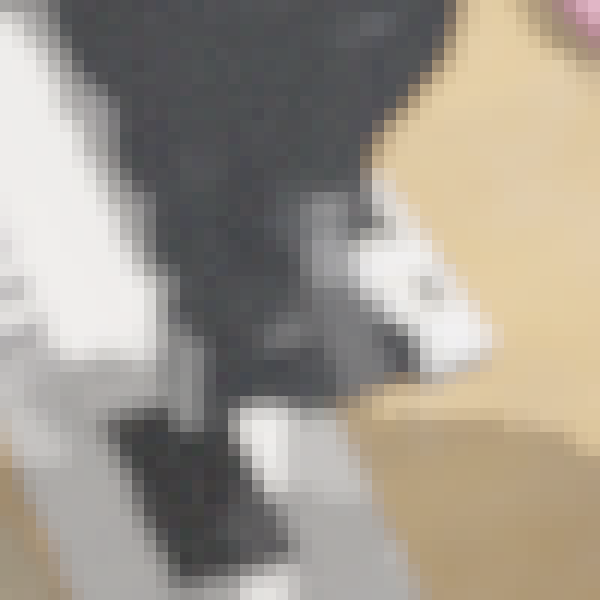

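Request:
{"fn": "apply_moves", "kwargs": {"plan": "0 0.04 0 0 0 0 0; 0 0.04 0 0 0 0 0; 0 0.04 0 0 0 0 0; 0 0 0 0 0 0 0; 0 0 0 0 0 0 0"}}

```text
time_s: 5.9
eef_pos: [0.4548, -0.007, 0.0735]
eef_rot: [0.455, -0.455, -0.541, 0.541]
wrist_force: [0.5, 0.2, 0.6]
opening: -0.0
```

Request:
{"fn": "apply_moves", "kwargs": {"plan": "0 0.02 0 0 0 0 0; 0 0.02 0 0 0 0 0; 0 0 0 0 0 0 0; 0 0 0 0 0 0 0; 0 0 0 0 0 0 0"}}

```text
time_s: 6.4
eef_pos: [0.4549, -0.0071, 0.0715]
eef_rot: [-0.455, 0.455, 0.541, -0.541]
wrist_force: [-0.5, 1.2, 0.1]
opening: -0.001
```

Request:
{"fn": "apply_moves", "kwargs": {"plan": "0 0.02 0 0 0 0 0; 0 0.02 0 0 0 0 0; 0 0 0 0 0 0 0; 0 0 0 0 0 0 0; 0 0 0 0 0 0 0"}}

```text
time_s: 6.9
eef_pos: [0.4549, -0.0071, 0.0695]
eef_rot: [0.455, -0.455, -0.541, 0.541]
wrist_force: [0.2, -0.3, -0.1]
opening: -0.003
```

Run:
```python
from h import *
o=ctrl.get_obs();print(o["eef_pos"],o["wrist_force"])
im=ctrl.camera("side")[:,:,::-1].copy();cv2.imwrite("pics/side7raw.png",im)
x0,y0,w,h=255,150,55,60
B=cv2.resize(np.clip((im[y0:y0+h,x0:x0+w]/255.)**.5*255,0,255).astype(np.uint8),None,fx=10,fy=10,interpolation=cv2.INTER_NEAREST)
p=np.array(o["eef_pos"])
for s in(-1,1):
   for t in (-.011,.011):
    q=(proj("side",p+EY*.0145*s+EX*t+[0,0,-.011])-[x0,y0]+.5)*10
    cv2.circle(B,tuple(map(int,q)),3,(0,0,255),-1)
cv2.imwrite("pics/g4.png",B)
```

```text
[ 0.45486666 -0.00705014  0.0694874 ] [ 0.16934133 -0.26509573 -0.14547204]
```

View pics/g4.png

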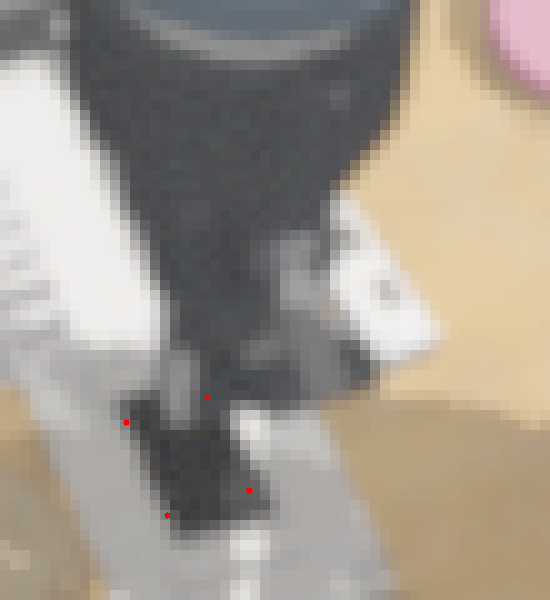

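Run:
```python
from h import *
for u in((271.5,192.5),(275,192.5),(280,191),(292,188.5)):
  for z in(.0585,.07,.08,.09,.1):
    d=ray("side",u,z)-np.r_[MID,0];print(u,z,np.round([d@EX,d@EY],4))
```

```text
(271.5, 192.5) 0.0585 [-0.0382  0.0513]
(271.5, 192.5) 0.07 [-0.0351  0.0578]
(271.5, 192.5) 0.08 [-0.0324  0.0635]
(271.5, 192.5) 0.09 [-0.0297  0.0691]
(271.5, 192.5) 0.1 [-0.027   0.0748]
(275, 192.5) 0.0585 [-0.0466  0.0543]
(275, 192.5) 0.07 [-0.0433  0.0607]
(275, 192.5) 0.08 [-0.0405  0.0663]
(275, 192.5) 0.09 [-0.0377  0.072 ]
(275, 192.5) 0.1 [-0.0349  0.0776]
(280, 191) 0.0585 [-0.0602  0.0543]
(280, 191) 0.07 [-0.0567  0.0608]
(280, 191) 0.08 [-0.0537  0.0664]
(280, 191) 0.09 [-0.0507  0.072 ]
(280, 191) 0.1 [-0.0478  0.0776]
(292, 188.5) 0.0585 [-0.0918  0.0575]
(292, 188.5) 0.07 [-0.0879  0.0639]
(292, 188.5) 0.08 [-0.0845  0.0695]
(292, 188.5) 0.09 [-0.0811  0.0751]
(292, 188.5) 0.1 [-0.0777  0.0807]
```

Request:
{"fn": "apply_moves", "kwargs": {"plan": "0 0.02 0 0 0 0 0; 0 0.02 0 0 0 0 0; 0 0.02 0 0 0 0 0; 0 0 0 0 0 0 0; 0 0 0 0 0 0 0"}}

```text
time_s: 7.45
eef_pos: [0.4549, -0.0071, 0.0665]
eef_rot: [0.455, -0.455, -0.541, 0.541]
wrist_force: [1.3, 0.2, 1.7]
opening: -0.004
```

Request:
{"fn": "apply_moves", "kwargs": {"plan": "0 0.02 0 0 0 0 0; 0 0.02 0 0 0 0 0; 0 0 0 0 0 0 0; 0 0 0 0 0 0 0; 0 0 0 0 0 0 0"}}

```text
time_s: 7.95
eef_pos: [0.4549, -0.0071, 0.0645]
eef_rot: [0.455, -0.455, -0.541, 0.541]
wrist_force: [-0.3, 0.1, 0.2]
opening: -0.002
```

Run:
```python
from h import *
o=ctrl.get_obs();print(o["eef_pos"],o["wrist_force"],o["torque"])
im=ctrl.camera("side")[:,:,::-1].copy();cv2.imwrite("pics/side8raw.png",im)
x0,y0,w,h=255,150,55,60
B=cv2.resize(np.clip((im[y0:y0+h,x0:x0+w]/255.)**.5*255,0,255).astype(np.uint8),None,fx=10,fy=10,interpolation=cv2.INTER_CUBIC)
cv2.imwrite("pics/g5.png",B)
for i in range(3):
  ctrl.camera("side");o=ctrl.get_obs();print(np.round(o["wrist_force"],2),np.round(o["torque"],3))
```

```text
[ 0.4548934  -0.00705649  0.06450329] [-0.30849708  0.10485698  0.1943727 ] [-0.00481921 -0.01141275  0.01572465]
[ 0.8  -0.4   0.66] [ 0.024 -0.036  0.015]
[-0.03 -1.1  -0.35] [-0.005 -0.009  0.007]
[ 0.58 -0.25  0.04] [0.037 0.035 0.001]
```

View pics/g5.png

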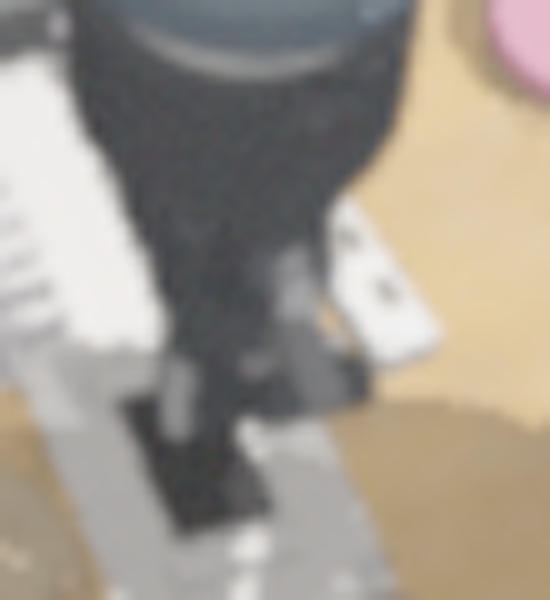

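Request:
{"fn": "apply_moves", "kwargs": {"plan": "0 0.02 0 0 0 0 0; 0 0.02 0 0 0 0 0; 0 0 0 0 0 0 0; 0 0 0 0 0 0 0; 0 0 0 0 0 0 0"}}

```text
time_s: 8.65
eef_pos: [0.4549, -0.0071, 0.0625]
eef_rot: [0.455, -0.455, -0.541, 0.541]
wrist_force: [-0.8, -0.4, -0.8]
opening: -0.002
```

Request:
{"fn": "apply_moves", "kwargs": {"plan": "0 0.02 0 0 0 0 0; 0 0.02 0 0 0 0 0; 0 0 0 0 0 0 0; 0 0 0 0 0 0 0; 0 0 0 0 0 0 0"}}

```text
time_s: 9.15
eef_pos: [0.4549, -0.0071, 0.0605]
eef_rot: [-0.455, 0.455, 0.541, -0.541]
wrist_force: [0.2, 0.0, -0.6]
opening: 0.002
```

Request:
{"fn": "apply_moves", "kwargs": {"plan": "0 0.02 0 0 0 0 0; 0 0.02 0 0 0 0 0; 0 0.02 0 0 0 0 0; 0 0 0 0 0 0 0; 0 0 0 0 0 0 0"}}

```text
time_s: 9.65
eef_pos: [0.4548, -0.007, 0.0574]
eef_rot: [0.455, -0.455, -0.541, 0.541]
wrist_force: [0.2, 0.5, -0.4]
opening: -0.001
```

Run:
```python
from h import *
o=ctrl.get_obs();print(o["eef_pos"],o["wrist_force"],o["torque"])
im=ctrl.camera("side")[:,:,::-1].copy();cv2.imwrite("pics/side9raw.png",im)
x0,y0,w,h=250,150,60,60
B=cv2.resize(np.clip((im[y0:y0+h,x0:x0+w]/255.)**.45*255,0,255).astype(np.uint8),None,fx=10,fy=10,interpolation=cv2.INTER_NEAREST)
cv2.imwrite("pics/g6.png",B)
```

```text
[ 0.45484207 -0.00703835  0.05744316] [ 0.18058439  0.5139546  -0.37522493] [-0.06473341  0.05418388 -0.02622114]
```

View pics/g6.png

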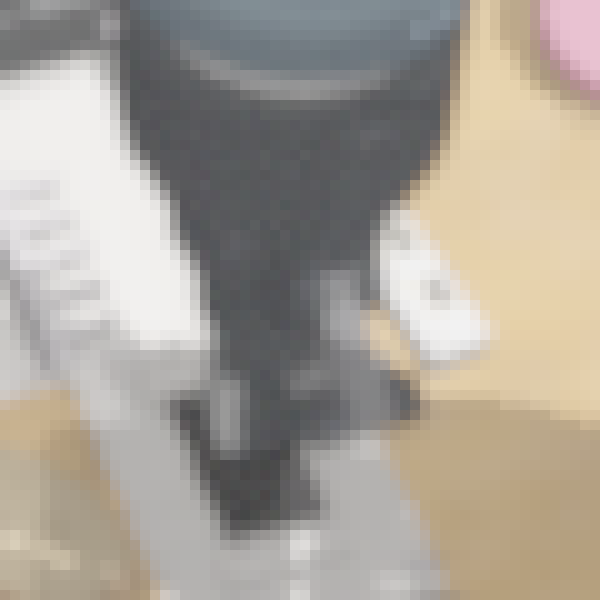

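Run:
```python
from h import *
for u in((271.5,196),(275.5,196.3),(280,196.3)):
  for z in(.063,.07,.08):
    d=ray("side",u,z)-np.r_[MID,0];print(u,z,np.round([d@EX,d@EY],4))
```

```text
(271.5, 196) 0.063 [-0.0333  0.0635]
(271.5, 196) 0.07 [-0.0314  0.0673]
(271.5, 196) 0.08 [-0.0288  0.0729]
(275.5, 196.3) 0.063 [-0.0424  0.0676]
(275.5, 196.3) 0.07 [-0.0404  0.0714]
(275.5, 196.3) 0.08 [-0.0377  0.0769]
(280, 196.3) 0.063 [-0.053   0.0714]
(280, 196.3) 0.07 [-0.0509  0.0752]
(280, 196.3) 0.08 [-0.048   0.0806]
```

Request:
{"fn": "apply_moves", "kwargs": {"plan": "0 0.02 0 0 0 0 0; 0 0.02 0 0 0 0 0; 0 0.02 0 0 0 0 0; 0 0 0 0 0 0 0; 0 0 0 0 0 0 0"}}

```text
time_s: 10.2
eef_pos: [0.4548, -0.0071, 0.0544]
eef_rot: [0.455, -0.455, -0.541, 0.541]
wrist_force: [0.5, -0.1, 0.2]
opening: 0.001
```

Request:
{"fn": "apply_moves", "kwargs": {"plan": "0 0.02 0 0 0 0 0; 0 0.02 0 0 0 0 0; 0 0.02 0 0 0 0 0; 0 0 0 0 0 0 0; 0 0 0 0 0 0 0"}}

```text
time_s: 10.7
eef_pos: [0.4548, -0.007, 0.0514]
eef_rot: [0.455, -0.455, -0.541, 0.541]
wrist_force: [-0.4, -0.5, -0.3]
opening: -0.001
```

Request:
{"fn": "apply_moves", "kwargs": {"plan": "0 0.02 0 0 0 0 0; 0 0.02 0 0 0 0 0; 0 0.02 0 0 0 0 0; 0 0 0 0 0 0 0; 0 0 0 0 0 0 0"}}

```text
time_s: 11.2
eef_pos: [0.4548, -0.0071, 0.0484]
eef_rot: [0.455, -0.455, -0.541, 0.541]
wrist_force: [0.3, 1.0, -0.3]
opening: 0.002
```

Run:
```python
from h import *
o=ctrl.get_obs();print(o["eef_pos"],o["wrist_force"],o["torque"],o["time_s"])
im=ctrl.camera("side")[:,:,::-1].copy();cv2.imwrite("pics/side10raw.png",im)
x0,y0,w,h=250,150,60,60
B=cv2.resize(np.clip((im[y0:y0+h,x0:x0+w]/255.)**.45*255,0,255).astype(np.uint8),None,fx=10,fy=10,interpolation=cv2.INTER_NEAREST)
cv2.imwrite("pics/g7.png",B)
```

```text
[ 0.4548274  -0.00706209  0.04844642] [ 0.31534429  1.03496022 -0.27461647] [ 0.01041287 -0.0166643   0.04334016] 11.2
```

View pics/g7.png

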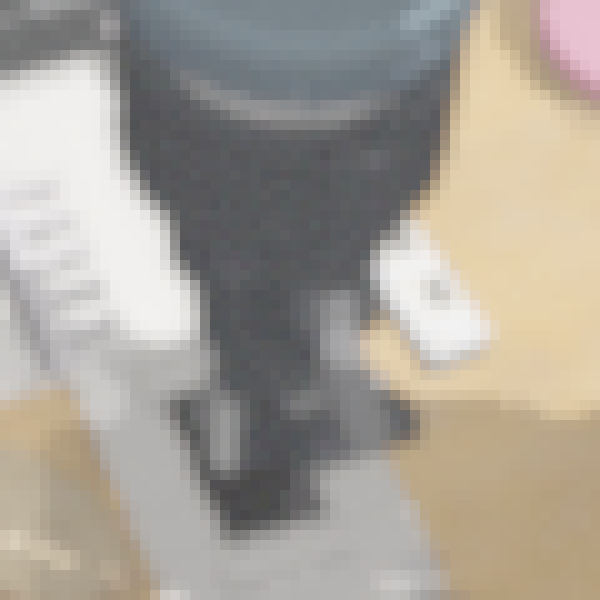

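Request:
{"fn": "apply_moves", "kwargs": {"plan": "0 0.02 0 0 0 0 0; 0 0.02 0 0 0 0 0; 0 0 0 0 0 0 0; 0 0 0 0 0 0 0; 0 0 0 0 0 0 0"}}

```text
time_s: 11.75
eef_pos: [0.4549, -0.0071, 0.0465]
eef_rot: [-0.455, 0.455, 0.541, -0.541]
wrist_force: [-1.5, -0.2, -0.5]
opening: -0.001
```

Request:
{"fn": "apply_moves", "kwargs": {"plan": "0 0.02 0 0 0 0 0; 0 0.02 0 0 0 0 0; 0 0 0 0 0 0 0; 0 0 0 0 0 0 0; 0 0 0 0 0 0 0"}}

```text
time_s: 12.25
eef_pos: [0.4551, -0.0071, 0.0447]
eef_rot: [-0.455, 0.456, 0.541, -0.541]
wrist_force: [-1.4, -0.4, 3.5]
opening: 0.001
```

Request:
{"fn": "apply_moves", "kwargs": {"plan": "0 0.03 0 0 0 0 0; 0 0.03 0 0 0 0 0; 0 0.03 0 0 0 0 0; 0 0 0 0 0 0 0; 0 0 0 0 0 0 0"}}

```text
time_s: 12.75
eef_pos: [0.455, -0.0071, 0.0401]
eef_rot: [-0.455, 0.455, 0.541, -0.541]
wrist_force: [-0.9, -0.4, 4.2]
opening: 0.0
```

Request:
{"fn": "apply_moves", "kwargs": {"plan": "0 0.03 0 0 0 0 0; 0 0.02 0 0 0 0 0; 0 0 0 0 0 0 0; 0 0 0 0 0 0 0; 0 0 0 0 0 0 0"}}

```text
time_s: 13.25
eef_pos: [0.4553, -0.0076, 0.039]
eef_rot: [0.455, -0.456, -0.541, 0.541]
wrist_force: [-7.9, 0.1, 22.1]
opening: 0.004
```

Request:
{"fn": "apply_moves", "kwargs": {"plan": "0 -0.01 0 0 0 0 0; -0.04 0 0 0 0 0 0; -0.06 0 0 0 0 0 0; -0.08 0 0 0 0 0 0; -0.08 0 0 0 0 0 0"}}

```text
time_s: 13.75
eef_pos: [0.4574, -0.0203, 0.0391]
eef_rot: [0.455, -0.455, -0.541, 0.541]
wrist_force: [-5.2, 0.2, 17.1]
opening: -0.003
```

Run:
```python
from h import *
plan(stage(-.039,-.0595,.039),0)
im=ctrl.camera("side")[:,:,::-1].copy();cv2.imwrite("pics/side11raw.png",im)
x0,y0,w,h=205,130,105,115
cv2.imwrite("pics/g8.png",cv2.resize(im[y0:y0+h,x0:x0+w],None,fx=5,fy=5,interpolation=cv2.INTER_CUBIC))
```

```text
t 13.75 pos [ 0.4574 -0.0203  0.0391] q [-3.040e-01  1.700e-01  2.023e+00 -1.000e-03  9.480e-01 -2.046e+00] F [-5.2  0.2 17.1] op -0.003
stage xy [-0.0394  0.0465] tool axes in stage [[0.0, -0.0, -1.0], [1.0, -0.001, 0.0], [-0.001, -1.0, 0.0]]
shift tool (units .05): [-2.121  0.003 -0.01 ]
turn units .12: [-0.001 -0.003 -0.005]
```

View pics/g8.png

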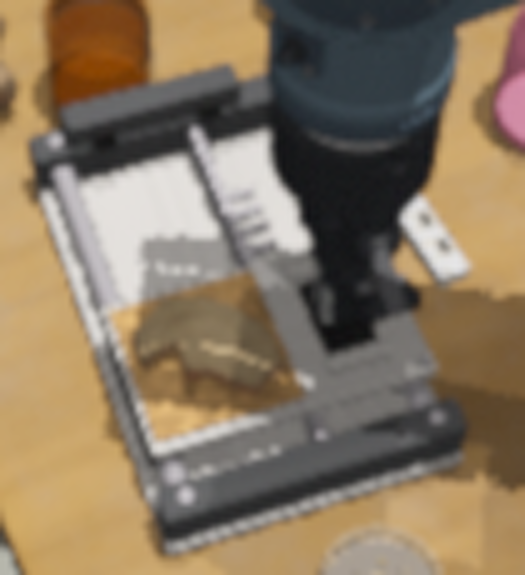

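Request:
{"fn": "apply_moves", "kwargs": {"plan": "-0.1 0 0 0 0 0 0; -0.1 0 0 0 0 0 0; -0.1 0 0 0 0 0 0; -0.1 0 0 0 0 0 0; -0.1 0 0 0 0 0 0"}}

```text
time_s: 14.3
eef_pos: [0.4616, -0.0451, 0.0391]
eef_rot: [0.455, -0.455, -0.541, 0.541]
wrist_force: [-6.0, 0.2, 16.8]
opening: 0.003
```

Request:
{"fn": "apply_moves", "kwargs": {"plan": "-0.1 0 0 0 0 0 0; -0.1 0 0 0 0 0 0; -0.1 0 0 0 0 0 0; -0.1 0 0 0 0 0 0; -0.1 0 0 0 0 0 0"}}

```text
time_s: 14.8
eef_pos: [0.4657, -0.0698, 0.0391]
eef_rot: [0.455, -0.455, -0.541, 0.541]
wrist_force: [-6.7, 1.0, 17.9]
opening: 0.001
```

Run:
```python
from h import *
plan(stage(-.039,-.0595,.039),0)
im=ctrl.camera("side")[:,:,::-1].copy();cv2.imwrite("pics/side12raw.png",im)
x0,y0,w,h=205,130,105,115
cv2.imwrite("pics/g9.png",cv2.resize(im[y0:y0+h,x0:x0+w],None,fx=5,fy=5,interpolation=cv2.INTER_CUBIC))
```

```text
t 14.8 pos [ 0.4657 -0.0698  0.0391] q [-4.010e-01  1.970e-01  1.991e+00 -1.000e-03  9.540e-01 -2.143e+00] F [-6.7  1.  17.9] op 0.001
stage xy [-0.0397 -0.0037] tool axes in stage [[0.0, -0.001, -1.0], [1.0, -0.001, 0.0], [-0.001, -1.0, 0.001]]
shift tool (units .05): [-1.117  0.003 -0.015]
turn units .12: [-0.004 -0.004 -0.006]
```

View pics/g9.png

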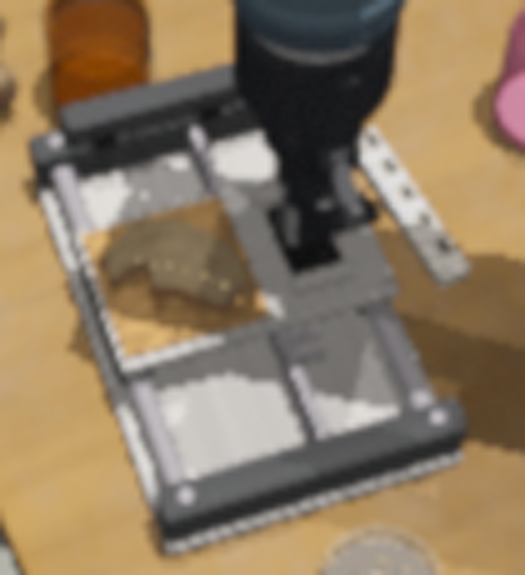

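Request:
{"fn": "apply_moves", "kwargs": {"plan": "-0.1 0 0 0 0 0 0; -0.1 0 0 0 0 0 0; -0.1 0 0 0 0 0 0; -0.1 0 0 0 0 0 0; -0.1 0 0 0 0 0 0"}}

```text
time_s: 15.35
eef_pos: [0.4699, -0.0945, 0.0391]
eef_rot: [0.455, -0.455, -0.541, 0.541]
wrist_force: [-7.7, 0.1, 17.1]
opening: 0.001
```

Request:
{"fn": "apply_moves", "kwargs": {"plan": "-0.1 0 0 0 0 0 0; -0.1 0 0 0 0 0 0; -0.08 0 0 0 0 0 0; -0.06 0 0 0 0 0 0; -0.04 0 0 0 0 0 0"}}

```text
time_s: 15.85
eef_pos: [0.473, -0.1134, 0.0391]
eef_rot: [0.455, -0.455, -0.541, 0.541]
wrist_force: [-6.4, -0.5, 16.5]
opening: 0.004
```

Request:
{"fn": "apply_moves", "kwargs": {"plan": "-0.03 0 0 0 0 0 0; -0.03 0 0 0 0 0 0; -0.03 0 0 0 0 0 0; -0.03 0 0 0 0 0 0; -0.03 0 0 0 0 0 0"}}

```text
time_s: 16.35
eef_pos: [0.4743, -0.1206, 0.0391]
eef_rot: [0.455, -0.455, -0.541, 0.541]
wrist_force: [-7.6, -1.4, 16.4]
opening: -0.002
```

Run:
```python
from h import *
plan(stage(-.039,-.0595,.039),0)
im=ctrl.camera("side")[:,:,::-1].copy();cv2.imwrite("pics/side13raw.png",im)
x0,y0,w,h=205,130,105,115
cv2.imwrite("pics/g10.png",cv2.resize(im[y0:y0+h,x0:x0+w],None,fx=5,fy=5,interpolation=cv2.INTER_CUBIC))
```

```text
t 16.35 pos [ 0.4743 -0.1206  0.0391] q [-4.910e-01  2.340e-01  1.945e+00 -2.000e-03  9.630e-01 -2.233e+00] F [-7.6 -1.4 16.4] op -0.002
stage xy [-0.04   -0.0552] tool axes in stage [[0.0, -0.001, -1.0], [1.0, -0.001, 0.0], [-0.001, -1.0, 0.001]]
shift tool (units .05): [-0.087  0.002 -0.02 ]
turn units .12: [-0.007 -0.003 -0.008]
```

View pics/g10.png

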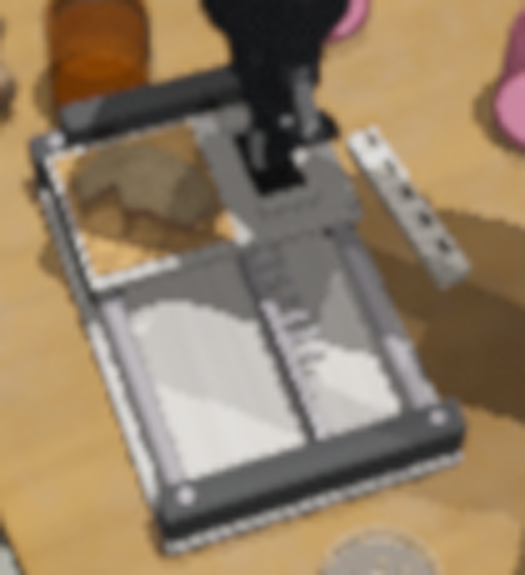

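Request:
{"fn": "apply_moves", "kwargs": {"plan": "-0.02 0 0 0 0 0 0; -0.02 0 0 0 0 0 0; -0.02 0 0 0 0 0 0; -0.02 0 0 0 0 0 0; 0 0 0 0 0 0 0"}}

```text
time_s: 16.9
eef_pos: [0.475, -0.1247, 0.0391]
eef_rot: [0.455, -0.455, -0.541, 0.542]
wrist_force: [-7.6, -0.2, 17.0]
opening: -0.001
```

Request:
{"fn": "apply_moves", "kwargs": {"plan": "-0.02 0 0 0 0 0 0; -0.02 0 0 0 0 0 0; 0 0 0 0 0 0 0; 0 0 0 0 0 0 0; 0 0 0 0 0 0 0"}}

```text
time_s: 17.4
eef_pos: [0.4751, -0.1256, 0.0391]
eef_rot: [0.456, -0.455, -0.541, 0.541]
wrist_force: [-6.8, 3.6, 19.5]
opening: 0.001
```

Request:
{"fn": "apply_moves", "kwargs": {"plan": "-0.02 0 0 0 0 0 0; 0 0 0 0 0 0 0; 0 0 0 0 0 0 0; 0 0 0 0 0 0 0; 0 0 0 0 0 0 0"}}

```text
time_s: 17.9
eef_pos: [0.475, -0.1257, 0.0391]
eef_rot: [-0.456, 0.454, 0.541, -0.541]
wrist_force: [-7.4, 6.8, 21.5]
opening: -0.001
```

Run:
```python
from h import *
plan(stage(-.039,-.0595,.039),0)
o=ctrl.get_obs();print(np.array(o["wrist_force"])@EY)
im=ctrl.camera("side")[:,:,::-1].copy();cv2.imwrite("pics/side14raw.png",im)
x0,y0,w,h=205,130,80,70
cv2.imwrite("pics/g11.png",cv2.resize(im[y0:y0+h,x0:x0+w],None,fx=7,fy=7,interpolation=cv2.INTER_CUBIC))
```

```text
t 17.9 pos [ 0.475  -0.1257  0.0391] q [-5.010e-01  2.390e-01  1.938e+00  1.000e-03  9.670e-01 -2.244e+00] F [-7.4  6.8 21.5] op -0.001
stage xy [-0.0401 -0.0603] tool axes in stage [[0.001, -0.001, -1.0], [1.0, 0.002, 0.001], [0.002, -1.0, 0.001]]
shift tool (units .05): [ 0.016  0.001 -0.021]
turn units .12: [-0.011 -0.004  0.018]
8.006063523275095
```

View pics/g11.png

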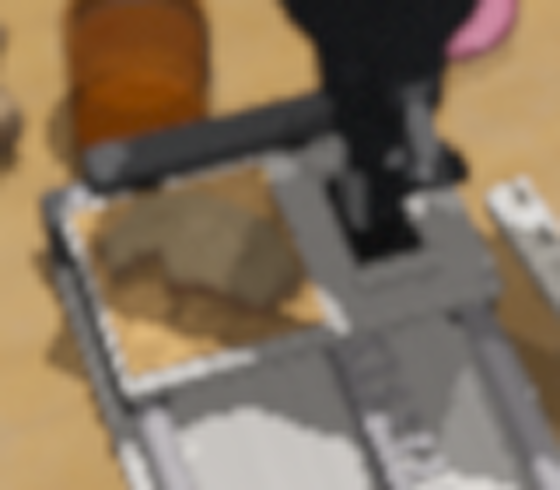

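Request:
{"fn": "apply_moves", "kwargs": {"plan": "0 -0.03 0 0 0 0 0; 0 -0.03 0 0 0 0 0; 0 -0.03 0 0 0 0 0; 0 -0.03 0 0 0 0 0; 0 -0.03 0 0 0 0 0"}}

```text
time_s: 18.45
eef_pos: [0.4754, -0.1267, 0.0454]
eef_rot: [0.456, -0.455, -0.541, 0.541]
wrist_force: [0.6, -0.8, -0.1]
opening: -0.001
```

Request:
{"fn": "apply_moves", "kwargs": {"plan": "0 -0.04 0 0 0 0 0; 0 -0.1 0 0 0 0 0; 0 -0.3 0 0 0 0 0; 0 -0.6 0 0 0 0 0; 0 -0.6 0 0 0 0 0"}}

```text
time_s: 18.95
eef_pos: [0.4751, -0.1269, 0.1281]
eef_rot: [0.456, -0.455, -0.541, 0.541]
wrist_force: [1.5, -0.3, 0.3]
opening: -0.001
```

Request:
{"fn": "apply_moves", "kwargs": {"plan": "0 -0.6 0 0 0 0 0; 0.4 -0.6 0.5 0 0 0 0; 0.8 0 0.5 0 0 0 0; 0.8 0 0.5 0 0 0 0; 0.8 0 0.5 0 0 0 0"}}

```text
time_s: 19.45
eef_pos: [0.3521, -0.0053, 0.1877]
eef_rot: [-0.455, 0.456, 0.541, -0.541]
wrist_force: [0.3, 0.9, 0.6]
opening: 0.001
```

Request:
{"fn": "apply_moves", "kwargs": {"plan": "0.8 0 0.3 0 0 0 0; 0.8 0 0.3 0 0 0 0; 0.8 0 0 0 0 0 0; 0.8 0 0 0 0 0 0; 0.8 0 0 0 0 0 0"}}

```text
time_s: 19.95
eef_pos: [0.2894, 0.1875, 0.1882]
eef_rot: [-0.455, 0.456, 0.541, -0.54]
wrist_force: [0.8, 0.5, 0.6]
opening: -0.005
```

Run:
```python
from h import *
plan(stage(-.039,-.0595,.039),0)
ims=[]
for n in("side","top"):
    im=ctrl.camera(n)[:,:,::-1].copy();cv2.imwrite(f"pics/{n}15raw.png",im)
    u=proj(n,stage(0,0,.05)).astype(int)
    ims.append(cv2.resize(im[u[1]-60:u[1]+60,u[0]-65:u[0]+65],None,fx=3,fy=3,interpolation=cv2.INTER_CUBIC))
    for t in("button_top","carriage","specimen","solvent","dish","scale"):
        r=ctrl.recognise(n,t)
        print(n,t,[(np.round(d["point"],4).tolist(),round(d["score"],2)) for d in r[:2]])
cv2.imwrite("pics/g12.png",np.hstack(ims))
print(stage(-.039,-.0595,.063),ctrl.get_obs()["time_s"])
```

```text
t 19.95 pos [0.2894 0.1875 0.1882] q [ 0.227 -0.373  2.166 -0.     1.347 -1.515] F [0.8 0.5 0.6] op -0.005
stage xy [-0.1694  0.28  ] tool axes in stage [[0.001, 0.003, -1.0], [1.0, -0.0, 0.001], [-0.0, -1.0, -0.003]]
shift tool (units .05): [-6.785  2.992 -2.609]
turn units .12: [ 0.022 -0.011 -0.003]
side button_top [([0.4029, -0.1048, 0.0094], 0.32), ([0.5421, -0.1091, 0.0708], 0.29)]
side carriage [([0.5192, -0.1074, 0.0508], 0.65)]
side specimen [([0.5403, -0.1058, 0.0676], 0.59)]
side solvent [([0.5604, -0.2111, 0.0806], 0.89), ([0.312, -0.147, 0.0762], 0.84)]
side dish [([0.4644, 0.1112, 0.0016], 0.89), ([0.5404, -0.1066, 0.0702], 0.73)]
side scale [([0.4015, -0.1076, 0.0084], 0.7)]
top button_top [([0.4741, -0.125, 0.0579], 0.49)]
top carriage [([0.5128, -0.1191, 0.0551], 0.74)]
top specimen [([0.5393, -0.1184, 0.0708], 0.66)]
top solvent [([0.417, -0.2556, 0.0814], 0.95), ([0.3039, -0.1577, 0.0829], 0.66)]
top dish [([0.4628, 0.1165, 0.0023], 0.87)]
top scale [([0.3944, -0.1131, 0.0102], 0.62)]
[ 0.47595908 -0.12469702  0.063     ] 20.65
```

View pics/g12.png

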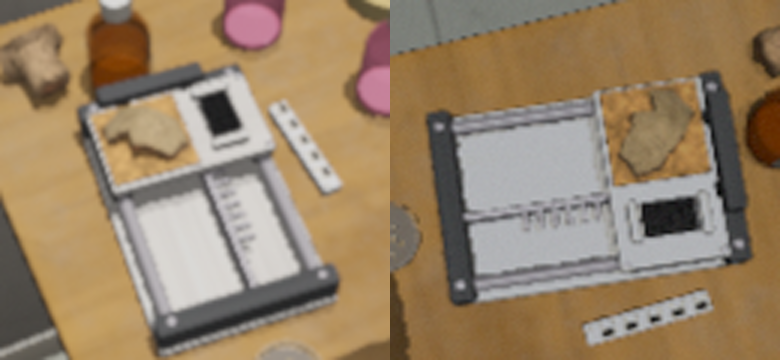

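Run:
```python
from h import *
for n in("top","side"):
  r=[]
  for f,y in((f"pics/{n}0.png",.0605),(f"pics/{n}15raw.png",-.0595)):
    im=cv2.imread(f);g=im.max(2);x,yy=np.round(proj(n,stage(-.039,y,.063))).astype(int)
    sub=(g[yy-14:yy+15,x-14:x+15]<70).astype(np.uint8)
    nb,l,st,ce=cv2.connectedComponentsWithStats(sub);k=l[14,14]
    w=ray(n,ce[k]+[x-14,yy-14],.063);r.append(w);d=w-np.r_[MID,0];print(n,st[k],np.round([d@EX,d@EY],4))
  print(np.linalg.norm(r[0]-r[1]))
```

```text
top [  5   8  19  13 197] [-0.0385  0.0604]
top [  5   8  19  13 193] [-0.0391 -0.0587]
0.11919720443582492
side [  8   8  14  16 146] [-0.0391  0.0637]
side [  9   9  13  14 113] [-0.0399 -0.0558]
0.11948900415452675
```

Both cameras put the button's travel at about 119.3 mm, measured at cap-up height. That fits home and locked with the button up, and the other things are where they were. Handing in.

Run:
```python
from bench import ctrl
print(ctrl.hand_in())
```

```text
the job is handed in; nothing more can be done
None
```

The carriage is home against the end stop at the window end, and the button was let up there. I pressed the button down with the shut fingertips, slid the carriage along its rods, crept onto the stop, lifted straight up and backed away. I handed the job in at about 21 s with the robot touching nothing.

**What the last checks showed**
- **Button press:** the force was soft at first, 3.5 to 4.2 N, then a firm 16 to 22 N on its stop. It stayed there for the whole slide.
- **At the stop:** the tool stopped advancing and the force along the rods rose to about 8 N.
- **Travel:** both cameras put the button's move at 119.2 to 119.5 mm, against a nominal 120 mm. The previous lock gap is 12 mm back, so it is not sitting there.
- **Other objects:** the sherd was not touched. The dish and scale bar read the same as at the start within detection error. The bottle did too in the side view.

**What disagreed or was not confirmed**
- **Fingertip height:** the fingertips met the button when the robot's readings put them about 29 mm too low. I did not find out why, and found the real height by lowering gently with force feedback.
- **Bottle in the top view:** in the last top view the detector's two best results were the pink look-alikes, not the amber bottle. It shows unmoved in both pictures.
- **Button in the side view:** the side detector missed the button at the end, so I measured it from the dark cap itself.
- **Button fully up:** I judged this from the pictures and from the button following the tool up. I did not measure its height directly.

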